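# Scan a glued panel's joint with a sensing pen

## Task

Check the glue joint of the wooden panel: lift the yellow sensing pen out of its stand and guide its foot slowly and steadily, at about 3 cm per second, along the joint that has a coloured sticker at each end, from the red sticker to the green one, with the foot touching the wood or at most 15 mm above it. Then stand the pen back in the stand it came from and let go. Leave the blue pen alone.

Things in the scene. Friction and masses are not known exactly. Their poses are not given: they have to be found in the camera images.
- yellow_pen_center (a point): Centre of the loose upright yellow pen: round, 110 mm long, 20 mm wide, 60 g; z axis up, top end 55 mm above. Grasp from above across the diameter, 0 to 40 mm above here (best 12). It starts upright in the hole (26 mm wide, 28 deep, floor 6 mm above the table) of a fixed plywood stand 70 x 70 x 34 mm, hole in the middle, centre then 27 mm above the stand's top; it goes back in this hole.
- yellow_pen_foot (a point): Centre of the flat end (14 mm wide) of the yellow pen's black foot, 55 mm below its centre; the lowest 35 mm of the pen taper from 20 to 14 mm. z axis up along the pen. At the start this point is at the middle of the stand's hole, on its floor.
- joint_line (a point): Middle of the joint to scan: straight dark line between the pale and mid-brown boards of a fixed flat panel 280 x 220 mm, top 40 mm above the table, nothing on it. x axis: along the joint, red to green sticker; z: up. Stickers 18 mm wide, centred on the joint at x = -90 mm (red) and +90 mm (green). The other joint (y = +70 mm, mid-brown to dark, no stickers) is not wanted.
- blue_pen_center (a point): Centre of a blue pen of the same shape and size in a stand of its own, like the yellow pen's, on the other side of the panel: a bystander, not to be touched.
Things that resemble listed ones, but are neither listed nor needed, are in the scene too. There is more than one size of the part that bears yellow_pen_center; the job needs the middle-sized.

How it is judged:
On the way, in this order (a step that is already met when the one before it is completed fails the run):
1. the yellow pen's foot is at the red sticker, within 12 mm along and 15 mm across, no more than 15 mm above the wood, moving slowly through (x of yellow_pen_foot in the frame of joint_line between -0.11 and -0.078 m and y of yellow_pen_foot in the frame of joint_line between -0.015 and 0.015 m and z of yellow_pen_foot in the frame of joint_line between -0.008 and 0.015 m), for 0.35 s.
2. the yellow pen's foot is 30 mm along the joint from the red sticker, within 12 mm along and 15 mm across, no more than 15 mm above the wood, moving slowly through (x of yellow_pen_foot in the frame of joint_line between -0.072 and -0.048 m and y of yellow_pen_foot in the frame of joint_line between -0.015 and 0.015 m and z of yellow_pen_foot in the frame of joint_line between -0.008 and 0.015 m), for 0.35 s.
3. the yellow pen's foot is 60 mm along the joint from the red sticker, within 12 mm along and 15 mm across, no more than 15 mm above the wood, moving slowly through (x of yellow_pen_foot in the frame of joint_line between -0.042 and -0.018 m and y of yellow_pen_foot in the frame of joint_line between -0.015 and 0.015 m and z of yellow_pen_foot in the frame of joint_line between -0.008 and 0.015 m), for 0.35 s.
4. the yellow pen's foot is 90 mm along the joint from the red sticker, within 12 mm along and 15 mm across, no more than 15 mm above the wood, moving slowly through (x of yellow_pen_foot in the frame of joint_line between -0.012 and 0.012 m and y of yellow_pen_foot in the frame of joint_line between -0.015 and 0.015 m and z of yellow_pen_foot in the frame of joint_line between -0.008 and 0.015 m), for 0.35 s.
5. the yellow pen's foot is 120 mm along the joint from the red sticker, within 12 mm along and 15 mm across, no more than 15 mm above the wood, moving slowly through (x of yellow_pen_foot in the frame of joint_line between 0.018 and 0.042 m and y of yellow_pen_foot in the frame of joint_line between -0.015 and 0.015 m and z of yellow_pen_foot in the frame of joint_line between -0.008 and 0.015 m), for 0.35 s.
6. the yellow pen's foot is 150 mm along the joint from the red sticker, within 12 mm along and 15 mm across, no more than 15 mm above the wood, moving slowly through (x of yellow_pen_foot in the frame of joint_line between 0.048 and 0.072 m and y of yellow_pen_foot in the frame of joint_line between -0.015 and 0.015 m and z of yellow_pen_foot in the frame of joint_line between -0.008 and 0.015 m), for 0.35 s.
7. the yellow pen's foot is at the green sticker, within 12 mm along and 15 mm across, no more than 15 mm above the wood, moving slowly through (x of yellow_pen_foot in the frame of joint_line between 0.078 and 0.11 m and y of yellow_pen_foot in the frame of joint_line between -0.015 and 0.015 m and z of yellow_pen_foot in the frame of joint_line between -0.008 and 0.015 m), for 0.35 s.
At the end, for the whole second after the job is handed in: The yellow pen stands in its own stand's hole again: foot within 20 mm of where it started and less than 20 mm above the table, leaning less than 25 degrees; the blue pen within 30 mm of its start (distance of yellow_pen_foot from where it was at the start of the episode below 0.02 m and height (world z) of yellow_pen_foot below 0.02 m and angle between yellow_pen_foot's own z axis and vertical below 0.45 rad and distance of blue_pen_center from where it was at the start of the episode below 0.03 m); the robot touches nothing.
It fails at once if the blue pen is moved by 30 mm or more (distance of blue_pen_center from where it was at the start of the episode above 0.03 m).
It also fails if it takes over 64 s, if anything falls off the work surface, if the arm or the gripper's body presses on something with over 40 N, if the wrist force passes 120 N, or if a joint passes its speed limit or range.

## Robot

A 6-joint arm with a two-finger parallel gripper is mounted at the origin on the work surface. World frame = base frame: x ahead of the robot, y to its left, z up, the work surface at z = 0. Lengths are in m, angles in rad, forces in N, time in s.
With the tool pointing down it reaches from about 0.325 to 0.775 m from the base axis. Payload 5.5 kg.
Tool frame: the origin (TCP) lies midway between the tips of the shut fingers; the grasp point (between the pads) lies 19 mm behind it; z points along the fingers, y is the line along which they close (so a half turn about z gives the same grasp; the last joint's range is limited). The gripper opens to 85 mm and grips with 20 to 120 N. Pads are 22 mm wide; open, the fingers measure 114 mm over their backs; the gripper's body (76 mm by 85 mm) begins 54 mm behind the grasp point. The pads swing forward as they close: fully open they stand 13 mm farther back than shut.
Start: joints at [1.13, 0.091, 1.231, -0, 1.82, -0.057], TCP at [0.225, 0.556, 0.194] pointing down, gripper open.
Joint ranges: [-2.87, 2.87], [-0.86, 2.18], [0.17, 2.46], [-1.51, 4.65], [0.06, 2.69], [-2.65, 2.65]. Speed limits (rad/s): [2.57, 2.57, 3.01, 3.14, 3.14, 3.14].

## Interface

Orientations are given as a unit quaternion [x, y, z, w].
In Python, from plant import bot gives the robot as it stands. Calls block until the motion is done:
- bot.goto(position, orientation): joint-space move of the TCP to a pose.
- bot.move_linear(position, ori=None, vel=0.15, stop_force=None): straight line of the TCP; ori=None keeps the orientation; vel is the mean speed in m/s. With stop_force (N) it stops when the force on the tool has changed by that much, and returns True; else False.
- bot.move_joints(angles): joint-space move.
- bot.move_gripper(opening): opening from 0.0 (shut) to 1.0 (fully open); the grip force is fixed at half the most; returns when the fingers have stopped.
- bot.wait(seconds).
- bot.inverse_kinematics(position, orientation): joint angles nearest the present ones, or None.
- bot.sense(): the state.
- bot.capture(name): name is "scene" or "side" or "wrist"; returns the picture (384x512x3 uint8, red, green, blue); there is no depth.
- bot.get_calibration(name): a dict with "mtx" (3x3 intrinsics, pixels), "distortion" ([k1, k2, p1, p2, k3] as OpenCV has them; the pictures are not rectified), "R" (3x3) and "t" (3): a world point X has camera coordinates R X + t. Camera axes: x right, y down, z forward; pixel columns grow to the right and rows downward; lengths in m; the calibration is good to about 2 mm. A picture is of the moment at which its call begins: read the wrist's pose just before it. get_calibration takes no time and is no camera call; for the wrist camera it gives the pose at the moment of the call.
A pose or a line that the arm cannot do raises bot.MotionError and nothing moves.
- bot.close_job(): hands the job in; it is judged then, once.
Trained networks look in the newest picture that a camera, given by its name, has taken for a name from the list of things; names that differ only in an ending like _2 or _b are one class to them, and where a whole thing is asked for, a point or a joint stands for the part that bears it (a point fixed in the world has none). Each returns a list of dicts, best first, with "p" (0 to 1); they miss things now and then, are a little off and sometimes report something else, mostly with a low value. They report only what shows in the picture. A call takes as long as a camera call. They do not tell look-alikes from the thing itself.
- bot.look_for(camera, query): "centre" ([x, y, z] in m, in world coordinates, good to about 4 mm: the middle of the surface that is visible of it).
- bot.place_of(camera, query): "centre" ([x, y, z] in m, in world coordinates, good to about 4 mm: a listed point, or the origin of a listed thing).
The state is a dict: "t": time; "joint_positions": joint angles; "qvel": joint speeds; "effort": joint torques, N m; "ee_pos": TCP position; "eef_rot": TCP orientation; "wrist_force": force on the tool from outside, world axes, zero at the start; "wrist_torque": the same for the moment, N m; "width": opening from 0.0 (shut) to 1.0 (fully open); "grip_force": force on a finger pad.
Only numpy, scipy, OpenCV 4.12 (cv2) and the standard library are available. Lean on these libraries where they do the work, as an engineer would, in place of code of your own. Each camera call takes 0.05 s, during which the arm holds its last target. There are 200 camera calls.

## Working session

There is one attempt and no reset: what is moved stays moved. The work goes in short steps, each a Python script; the robot and the scene stay as the last script left them, time stands still between calls to the robot, and variables do not carry over. Pictures are saved under pics/ and viewed, at most 10 in all, crops included, and the job is handed in when it is done.

```bash
mkdir -p pics; python3 - <<'E'
from plant import bot
import cv2
for c in ["scene","side"]:
    im=bot.capture(c); cv2.imwrite(f"pics/{c}0.png",im[:,:,::-1])
    for q in ["yellow_pen_center","yellow_pen_foot","joint_line","blue_pen_center"]:
        print(c,q,[(round(d["p"],2),[round(float(v),3) for v in d["centre"]]) for d in bot.place_of(c,q)])
print(bot.sense()["t"],bot.sense()["eef_rot"])
E
```

```text
scene yellow_pen_center [(0.97, [0.554, 0.406, 0.074]), (0.6, [0.538, 0.322, 0.064]), (0.55, [0.548, 0.235, 0.038])]
scene yellow_pen_foot [(0.78, [0.539, 0.32, 0.002]), (0.61, [0.558, 0.412, 0.001]), (0.44, [0.55, 0.238, -0.001]), (0.34, [0.535, 0.323, 0.06])]
scene joint_line [(0.83, [0.559, -0.011, 0.042]), (0.43, [0.541, 0.319, 0.005])]
scene blue_pen_center [(0.71, [0.55, -0.321, 0.063])]
side yellow_pen_center [(0.83, [0.538, 0.322, 0.061]), (0.8, [0.552, 0.412, 0.075]), (0.74, [0.548, 0.24, 0.036])]
side yellow_pen_foot [(0.67, [0.54, 0.321, 0.007]), (0.64, [0.547, 0.241, 0.0]), (0.63, [0.553, 0.41, -0.002])]
side joint_line [(0.73, [0.559, -0.017, 0.039])]
side blue_pen_center [(0.63, [0.545, -0.326, 0.06])]
0.5 [ 1.90748213e-01  9.81638996e-01 -2.75931114e-05 -8.93824897e-07]
```

View pics/scene0.png

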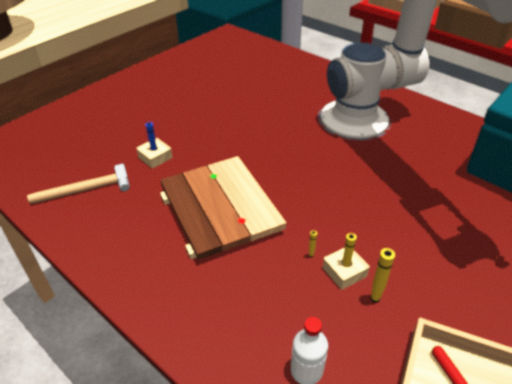

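View pics/side0.png

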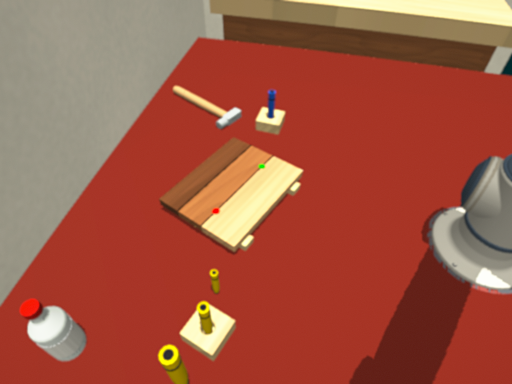

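Candidates for the yellow pen in the scene picture: the small loose one at (313,243), the one in the stand at (349,250) and the large loose one at (384,275). The one in the stand is middle-sized, so I choose it. The red and green stickers show at (242,220) and (213,177), on the pale/mid-brown joint.

```bash
cat > h.py <<'E'
import numpy as np, cv2
from plant import bot
Q=[np.sqrt(.5),np.sqrt(.5),0,0]
def blob(im,col):
    h=cv2.cvtColor(im,cv2.COLOR_RGB2HSV); r,g,b=[im[:,:,i].astype(int) for i in range(3)]
    m=(r>200)&(g<60)&(b<60) if col=="red" else (g>130)&(r<90)&(b<90)
    n,_,s,c=cv2.connectedComponentsWithStats(m.astype(np.uint8))
    return [(int(s[i,4]),c[i]) for i in range(1,n) if s[i,4]>5]
def ray_z(cal,px,z):
    u=cv2.undistortPoints(np.array([[px]],float),np.array(cal["mtx"]),np.array(cal["distortion"]))[0,0]
    R=np.array(cal["R"]);t=np.array(cal["t"]);o=-R.T@t;d=R.T@np.r_[u,1]
    return o+d*(z-o[2])/d[2]
E
python3 - <<'E'
from h import *
for c in ["scene","side"]:
    im=bot.capture(c); cal=bot.get_calibration(c)
    for col in ["red","green"]:
        for a,p in blob(im,col): print(c,col,a,p.round(1),ray_z(cal,p,.04).round(4))
bot.goto([.538,.321,.32],Q)
s=bot.sense(); print(s["ee_pos"],s["t"],s["joint_positions"])
im=bot.capture("wrist"); cv2.imwrite("pics/w0.png",im[:,:,::-1])
for q in ["yellow_pen_center","yellow_pen_foot"]:
    print(q,[(round(d["p"],2),np.round(d["centre"],3)) for d in bot.place_of("wrist",q)])
E
```

```text
scene red 50 [371.1   4.5] [-0.8161 -0.43    0.04  ]
scene red 42 [434.2  16.1] [-0.8882 -0.1484  0.04  ]
scene red 9 [393.4  11.6] [-0.8081 -0.3095  0.04  ]
scene red 28 [509.2  43.9] [-0.8343  0.2077  0.04  ]
scene red 15 [240.9 220.6] [0.5998 0.0668 0.04  ]
scene red 202 [312.9 323.9] [0.7124 0.3592 0.04  ]
scene red 291 [449.3 365.6] [0.6234 0.5998 0.04  ]
scene green 9 [213.3 175.9] [ 0.5279 -0.0982  0.04  ]
side red 20 [215.2 210.6] [0.5958 0.0669 0.04  ]
side red 267 [ 28.8 306.8] [0.8633 0.3633 0.04  ]
side green 13 [261.3 166. ] [ 0.5246 -0.0982  0.04  ]
[0.53728593 0.32196502 0.31954368] 2.125 [4.85315382e-01 2.37443685e-01 8.41585192e-01 4.50057040e-04
 2.06329845e+00 4.83349044e-01]
yellow_pen_center [(0.82, array([0.541, 0.324, 0.058])), (0.65, array([0.559, 0.411, 0.076])), (0.6, array([0.55 , 0.235, 0.042]))]
yellow_pen_foot [(0.78, array([0.54 , 0.319, 0.002])), (0.63, array([0.546, 0.233, 0.   ]))]
```

View pics/w0.png

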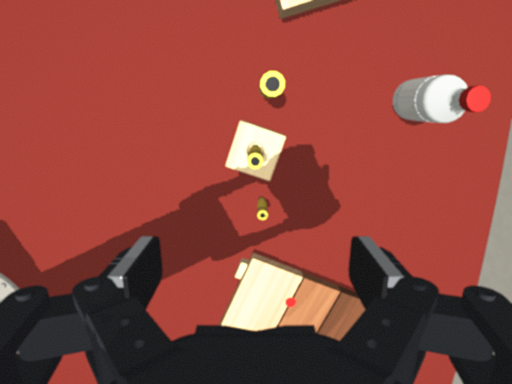

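The wrist picture shows the middle pen in the stand at (255,160), the large one at (273,84), the small one at (263,213) and the red sticker at (291,302). A close crop next, with rays for the pen top and the stand top.

```bash
python3 - <<'E'
from h import *
im=bot.capture("wrist"); cal=bot.get_calibration("wrist")
cv2.imwrite("pics/w1.png",cv2.resize(im[105:235,200:330,::-1],None,fx=4.5,fy=4.5,interpolation=cv2.INTER_CUBIC))
for a,p in blob(im,"red"): print(a,p.round(1),ray_z(cal,p,.04).round(4))
h=cv2.cvtColor(im,cv2.COLOR_RGB2HSV)
m=((h[:,:,0]>24)&(h[:,:,0]<34)&(h[:,:,1]>170)&(h[:,:,2]>170)).astype(np.uint8)
for c in cv2.findContours(m,cv2.RETR_EXTERNAL,cv2.CHAIN_APPROX_NONE)[0]:
    if len(c)>12:
        (e,r)=cv2.minEnclosingCircle(c); print("top",np.round(e,1),round(r,1),[ray_z(cal,e,z).round(4)[:2] for z in (.116,.15,.075)])
w=((h[:,:,1]<130)&(h[:,:,2]>150)).astype(np.uint8); w[:, :200]=0; w[:105]=0; w[195:]=0; w[:,310:]=0
c=max(cv2.findContours(w,cv2.RETR_EXTERNAL,cv2.CHAIN_APPROX_NONE)[0],key=cv2.contourArea)
r=cv2.minAreaRect(c);print("stand",r,ray_z(cal,r[0],.034).round(4), [ray_z(cal,b,.034).round(4)[:2] for b in cv2.boxPoints(r)])
E
```

```text
stand ((255.2000274658203, 150.4000244140625), (49.963985443115234, 49.963985443115234), 18.434947967529297) [0.5369 0.3196 0.034 ] [array([0.4897, 0.2957]), array([0.514 , 0.3655]), array([0.5831, 0.3431]), array([0.5611, 0.2716])]
```

View pics/w1.png

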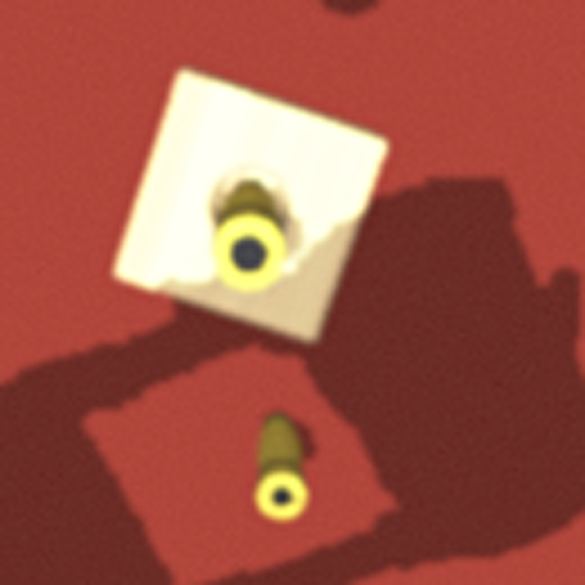

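The crop confirms the middle pen standing in the plywood stand; its top is at about (255,161) in the full picture and the stand centre is at about (0.537, 0.320). I'll grasp it.

```bash
python3 - <<'E'
from h import *
cal=bot.get_calibration("wrist"); print(ray_z(cal,(255.1,161.4),.116).round(4), ray_z(cal,(291,302),.04).round(4))
P=np.array([.538,.321,.055])
bot.move_linear(P+[0,0,.09],Q,vel=.2)
print(bot.move_linear(P,vel=.08,stop_force=8), bot.sense()["ee_pos"])
bot.move_gripper(0.0)
s=bot.sense(); print(s["ee_pos"],s["width"],s["grip_force"],s["wrist_force"])
np.save("g.npy",s["ee_pos"])
bot.move_linear(P+[0,0,.12],vel=.1)
s=bot.sense(); print(s["ee_pos"],s["width"],s["grip_force"],s["wrist_force"],s["t"])
im=bot.capture("side"); cv2.imwrite("pics/s1.png",cv2.resize(im[160:384,100:400,::-1],None,fx=2.5,fy=2.5))
for c in ["side","wrist"]:
    if c=="wrist": bot.capture(c)
    for q in ["yellow_pen_center","yellow_pen_foot"]: print(c,q,[(round(d["p"],2),np.round(d["centre"],3)) for d in bot.place_of(c,q)])
E
```

```text
[0.5368 0.318  0.116 ] [0.5983 0.0646 0.04  ]
False [0.53844153 0.32122113 0.05590433]
[0.53811165 0.32109549 0.05528211] 0.21135813956610403 58.7927062343806 [-1.05559138  0.13997393  0.98026824]
[0.53767718 0.32083003 0.17382165] 0.20637755459504284 58.54241690598428 [-0.35638121 -0.2628811  -0.93721994] 6.6
side yellow_pen_center [(0.79, array([0.535, 0.32 , 0.18 ])), (0.69, array([0.551, 0.412, 0.076])), (0.45, array([0.548, 0.24 , 0.038]))]
side yellow_pen_foot [(0.81, array([0.538, 0.319, 0.126])), (0.67, array([0.556, 0.408, 0.001])), (0.49, array([ 0.545,  0.236, -0.002]))]
wrist yellow_pen_center [(0.96, array([0.54 , 0.32 , 0.181])), (0.85, array([0.562, 0.409, 0.077]))]
wrist yellow_pen_foot [(0.56, array([0.539, 0.319, 0.124]))]
```

View pics/s1.png

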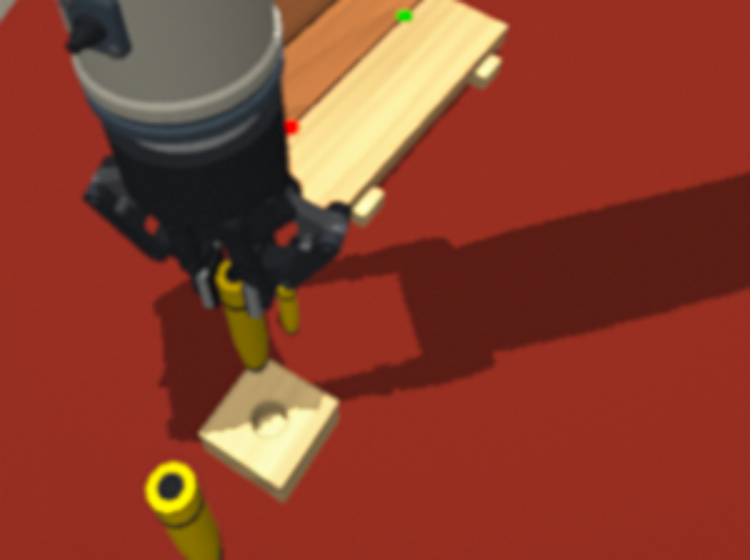

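The side picture shows the pen upright in the fingers, its foot at crop (257,365), above the empty hole at crop (270,418). Next is the scan.

```bash
python3 - <<'E'
from h import *
print("hole",ray_z(bot.get_calibration("side"),(208,327.2),.034).round(4))
r=np.array([.5978,.0662,0]);g=np.array([.5262,-.0982,0]); u=(g-r)/np.linalg.norm(g-r); m=(r+g)/2
off=np.array([0,.0015,.0495])
F=lambda x,z: m+u*x+[0,0,z]+off
bot.move_linear(F(-.092,.126),vel=.2)
bot.move_linear(F(-.092,.055),vel=.1)
print(bot.move_linear(F(-.092,.046),vel=.03,stop_force=4))
s=bot.sense(); print(s["ee_pos"]-off,s["t"])
for c in ["side","scene"]:
    im=bot.capture(c); cv2.imwrite(f"pics/{c}2.png",cv2.resize(im[130:290,130:330,::-1],None,fx=3,fy=3))
    print(c,[(round(d["p"],2),np.round(d["centre"],3)) for d in bot.place_of(c,"yellow_pen_foot")])
cv2.imwrite("pics/both2.png",np.vstack([cv2.imread("pics/side2.png"),cv2.imread("pics/scene2.png")])[:,:][::1])
a=cv2.hconcat([cv2.imread("pics/side2.png"),cv2.imread("pics/scene2.png")]);cv2.imwrite("pics/both2.png",cv2.resize(a,(800,320)))
E
```

```text
hole [0.5337 0.3208 0.034 ]
False
[0.59858095 0.068354   0.04574843] 9.65
side [(0.66, array([ 0.554,  0.408, -0.002])), (0.57, array([0.598, 0.068, 0.044])), (0.43, array([ 0.542,  0.238, -0.002]))]
scene [(0.88, array([0.559, 0.412, 0.   ])), (0.51, array([0.602, 0.067, 0.045])), (0.51, array([ 0.549,  0.233, -0.001]))]
```

View pics/both2.png

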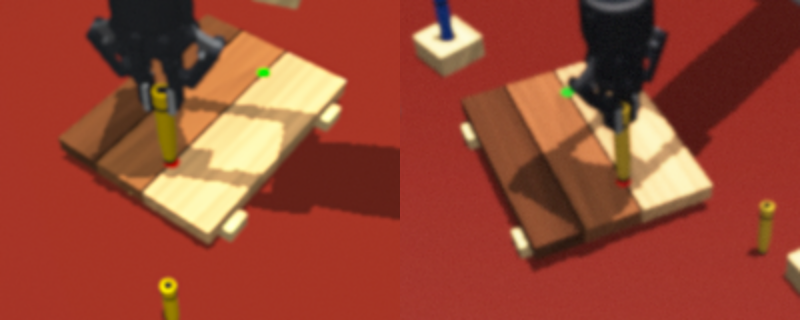

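Both views have the foot on the red sticker, at (172,162) on the left and (623,183) on the right, and the networks agree. I'll scan, then return the pen.

```bash
python3 - <<'E'
from h import *
r=np.array([.5978,.0662,0]);g=np.array([.5262,-.0982,0]); u=(g-r)/np.linalg.norm(g-r); m=(r+g)/2
off=np.array([0,.0015,.0495]); F=lambda x,z: m+u*x+[0,0,z]+off
bot.move_linear(F(.094,.046),vel=.03)
bot.wait(.4)
s=bot.sense(); print("end",s["ee_pos"]-off,s["t"],s["width"])
bot.capture("side"); print([(round(d["p"],2),np.round(d["centre"],3)) for d in bot.place_of("side","yellow_pen_foot")])
bot.move_linear(F(.094,.13),vel=.12)
G=np.array([.538,.321,.055])
bot.move_linear(G+[0,0,.12],vel=.2)
bot.wait(.3); im=bot.capture("side"); print([(round(d["p"],2),np.round(d["centre"],3)) for d in bot.place_of("side","yellow_pen_foot")])
bot.move_linear(G+[0,0,.045],vel=.1)
print(bot.move_linear(G+[0,0,.001],vel=.03,stop_force=6))
s=bot.sense(); print(s["ee_pos"],s["t"],s["width"],s["wrist_force"])
im=bot.capture("side"); cv2.imwrite("pics/s3.png",cv2.resize(im[240:384,130:290,::-1],None,fx=3.5,fy=3.5))
E
```

```text
end [ 0.52447157 -0.10218246  0.04599867] 16.6 0.21262355064597163
[(0.67, array([ 0.526, -0.101,  0.046])), (0.46, array([ 0.546,  0.237, -0.002]))]
[(0.9, array([0.557, 0.411, 0.   ])), (0.8, array([0.539, 0.321, 0.126])), (0.69, array([ 0.542,  0.241, -0.001]))]
False
[0.53813629 0.32106764 0.05628897] 22.725 0.20694081310547935 [-0.38520714  0.55799999  0.16439109]
```

View pics/s3.png

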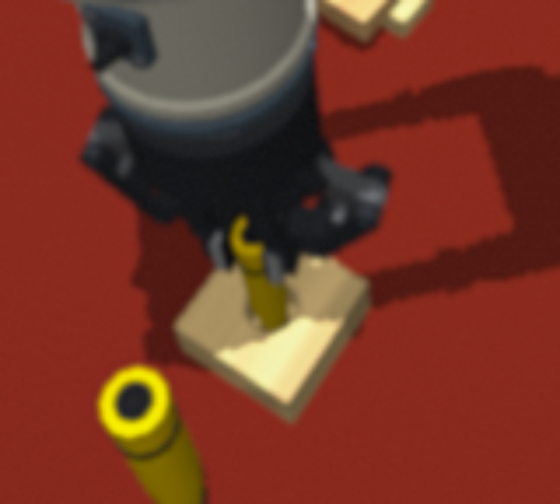

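The pen is down in the hole, at crop (270,318). I'll release it, retreat and check.

```bash
python3 - <<'E'
from h import *
bot.move_gripper(1.0); bot.wait(.2)
bot.move_linear([.538,.321,.20],vel=.1)
bot.move_linear([.538,.321,.32],vel=.2)
bot.wait(.5)
for c in ["side","wrist"]:
    im=bot.capture(c)
    for q in ["yellow_pen_center","yellow_pen_foot"]: print(c,q,[(round(d["p"],2),np.round(d["centre"],3)) for d in bot.place_of(c,q)])
cv2.imwrite("pics/w4.png",im[:,:,::-1]); print(bot.sense()["t"])
E
```

```text
side yellow_pen_center [(0.98, array([0.554, 0.409, 0.076])), (0.91, array([0.536, 0.322, 0.064])), (0.74, array([0.552, 0.237, 0.039]))]
side yellow_pen_foot [(0.79, array([0.538, 0.322, 0.008])), (0.68, array([ 0.548,  0.238, -0.002])), (0.6, array([0.554, 0.407, 0.002]))]
wrist yellow_pen_center [(0.88, array([0.557, 0.41 , 0.075])), (0.56, array([0.54 , 0.323, 0.06 ])), (0.55, array([0.549, 0.235, 0.043]))]
wrist yellow_pen_foot [(0.59, array([0.539, 0.316, 0.007])), (0.58, array([ 0.546,  0.234, -0.001]))]
26.7833
```

View pics/w4.png

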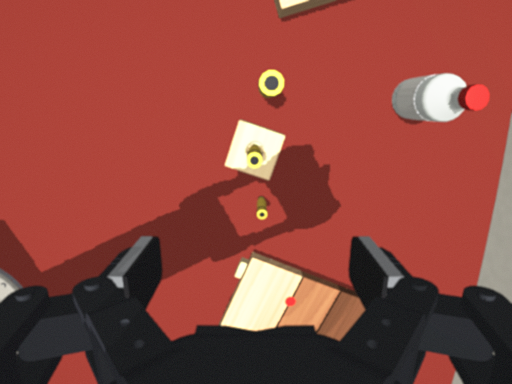

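The pen stands upright in its stand at (255,160), as at the start, and the gripper is clear.

```bash
python3 -c "
from plant import bot
print(bot.close_job())"
```

```text
the job is handed in; nothing more can be done
None
```

I scanned the joint from the red sticker to the green one at about 3 cm/s with the foot about 6 mm above the wood, stood the yellow pen back in its stand, kept clear of the blue pen, and handed the job in at about 27 s; no verdict was returned.

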